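Sweep the moulding offcuts into the scrap tray

ROBOT

A 6-joint arm with a two-finger parallel gripper is mounted at the origin on the work surface. World frame = base frame: x ahead of the robot, y to its left, z up, the work surface at z = 0. Lengths are in mm, angles in rad, forces in N, time in s.
With the tool pointing down it reaches from about 350 to 975 mm from the base axis. Payload 7.1 kg.
Tool frame: the origin (TCP) lies at the very end of the fingers, on their centre line; the grasp point (between the pads) lies 19 mm behind it; z points along the fingers, x is the direction in which the jaws open and shut, and the axes are right-handed (so a half turn about z gives the same grasp; the last joint's range is limited). The gripper opens to 88 mm and grips with 3 to 60 N. Pads are 20 mm wide; open, the fingers measure 115 mm over their backs; the gripper's body (75 mm by 178 mm) begins 61 mm behind the grasp point.
Start: joints at [1.146, 0.423, 1.63, -0, 1.089, -0.019], TCP at [246.689, 574.238, 222.675] pointing down, gripper open.
Joint ranges: [-3, 3], [-0.9, 2.11], [0.09, 2.58], [-1.31, 4.45], [0.11, 2.69], [-2.54, 2.54]. Speed limits (rad/s): [2.39, 2.39, 3.01, 3.14, 3.14, 3.14].

INTERFACE

Orientations are given as a rotation vector (axis times angle).
In Python, from workcell import ctrl gives the robot as it stands. The module is installed in compiled form; this text tells all that it offers.
- The arm moves only by the tool move_arm, never from a script. Its argument "motion" is a list of rows, each a list of 2 entries, a list of its own where there are three numbers: the shift along the tool's x, y, z normalised to -1 to 1, where 1 is 150 mm, then the turn, a rotation vector about the tool's x, y, z normalised to -1 to 1, where 1 is 60 degrees. In form: [[[x, y, z], [rx, ry, rz]], ...]. A call has exactly 5 rows; each row is the pose to reach, as a shift and turn from the pose commanded when the call began, along the tool's axes at that moment; what a row does not reach only later rows make up. A row lasts 1/8 s, in which the tool goes at most 62.5 mm and 10.7 degrees, less where a joint would pass 70% of its speed; a pose out of reach is approached as far as the arm can. A call with a number of a shift or a turn outside -1 to 1 is refused whole. A call with a gripper value outside its range is refused whole. "gripper" is the opening, from 0 (shut) to 1 (fully open), set as the call begins (left out, the last holds). The fingers move at their own pace and stop on an object; the grip force is fixed at half the most. Time passes only in rows, so rows that repeat a pose let the fingers close, or fill a call up. It gives the time, the measured TCP pose, the force and the opening at its end, in the units of the state.
- ctrl.get_obs(): the state, without advancing time (a new reading comes with each control period).
- ctrl.get_image(name): name is "side" or "top" or "wrist"; returns a dict with "pixels" (384x512x3 uint8, red, green, blue), "camera_matrix" (3x3 intrinsics, pixels), "R" (3x3) and "t" (3): a world point X has camera coordinates R X + t; the wrist camera has in their place "mount" (4x4, takes a point from camera to tool coordinates, whose origin is the TCP and whose axes are the tool frame's). Camera axes: x right, y down, z forward; pixel columns grow to the right and rows downward; lengths in mm; the calibration is good to about 2 mm. The wrist camera is an equidistant fisheye: a pixel r from the principal point sees the ray r / f radians off the axis. A picture is of the moment at which its call begins: read the wrist's pose just before it. There is no depth.
- ctrl.close_job(): hands the job in, once; it reports no verdict.
Trained networks look in the newest picture that a camera, given by its name, has taken for a name from the list of things; names that differ only in an ending like _2 or _b are one class to them, and where a whole thing is asked for, a point or a joint stands for the part that bears it (a point fixed in the world has none). Each returns a list of dicts, best first, with "p" (0 to 1); they miss things now and then, are a little off and sometimes report something else, mostly with a low value. They report only what shows in the picture. A call takes as long as a camera call.
- ctrl.boxes_of(camera, name): "location" ([x, y, z] in mm, in world coordinates, good to about 4 mm: the middle of the surface that is visible of it).
- ctrl.regions_of(camera, name): "mask" (384x512 bool, what is visible of it).
- ctrl.pinpoint(camera, name): "location" ([x, y, z] in mm, in world coordinates, good to about 4 mm: a listed point, or the origin of a listed thing).
The state is a dict: "t": time; "qpos": joint angles; "qvel": joint speeds; "joint_torque": joint torques, N m; "ee_pos": TCP position; "orientation": TCP orientation; "ft_force": force on the tool from outside, world axes, zero at the start; "moment": the same for the moment, N m; "width": finger opening in mm.
Only numpy, scipy, OpenCV 4.12 (cv2) and the standard library are available. Lean on these libraries where they do the work, as an engineer would, in place of code of your own. Each camera call takes 0.05 s, during which the arm holds its last target.

TASK

Clear the cutting board: with the closed fingers, sweep the three dark wooden offcuts across it and over its edge, so that all three drop into the plain undivided tray. Only push them gently: do not pinch, lift or carry them, and leave the pot on the board and the other things on the bench where they are.

Things in the scene. Friction and masses are not known exactly. Their poses are not given: they have to be found in the camera images.
- board: Fixed plywood cutting board, 290 (x) by 240 (y) by 36 mm high, lying on the bench. Origin: centre of its underside, on the bench top; z up. Its flat top is 36 mm above the origin. A wooden fence 18 mm wide and 14 mm high runs along its whole +x edge, on top. A tray stands against each of its two y edges (at y = +120 and -120 mm). It may be turned up to 15 degrees; the trays are turned with it.
- plain_tray: Fixed plain grey tray without dividers, empty: the scrap tray. 220 (x) by 130 (y) by 34 mm high outside, walls and floor 4 mm thick, open at the top. Origin: centre of its underside, on the bench; axes parallel to the board's. It stands 1 mm from the board's +y or -y edge (its centre 186 mm from the board's centre), which one varies; its rim is 2 mm lower than the board's top, so that things pushed over that edge drop in.
- divided_tray: Fixed grey tray of the same size and height, split by dividers into eight compartments holding screws; it stands against the board's other y edge. Not for the offcuts. Origin: centre of its underside.
- offcut_short: Loose offcut of dark wooden picture-frame moulding, 30 mm long (its x) by 24 mm wide (y) by 20 mm high, about 20 g, lying on the board at any yaw, among two others (30, 36 and 42 mm long). L-shaped section: full 24 mm width up to 10 mm high, above that only the 14 mm on its +y side (y from -2 to +12 mm). Origin: centre of its underside at the start.
- offcut_short_mid (a point): Middle of that 30 mm offcut, 10 mm above its underside.
- offcut_middle: Loose offcut of dark wooden picture-frame moulding, 36 mm long (its x) by 24 mm wide (y) by 20 mm high, about 20 g, lying on the board at any yaw, among two others (30, 36 and 42 mm long). L-shaped section: full 24 mm width up to 10 mm high, above that only the 14 mm on its +y side (y from -2 to +12 mm). Origin: centre of its underside at the start.
- offcut_middle_mid (a point): Middle of that 36 mm offcut, 10 mm above its underside.
- offcut_long: Loose offcut of dark wooden picture-frame moulding, 42 mm long (its x) by 24 mm wide (y) by 20 mm high, about 20 g, lying on the board at any yaw, among two others (30, 36 and 42 mm long). L-shaped section: full 24 mm width up to 10 mm high, above that only the 14 mm on its +y side (y from -2 to +12 mm). Origin: centre of its underside at the start.
- offcut_long_mid (a point): Middle of that 42 mm offcut, 10 mm above its underside.
- wax_pot: Small white round pot with a steel lid, 40 mm across, 50 mm high, standing loose on the board near its fence. Leave it. Origin: centre of its underside.
- tape_roll: Yellow roll of tape lying flat on the bench to the left (+y) and on the robot side of the trays, 90 mm across, 25 mm high. Leave it. Origin: centre of its underside.
- screwdriver: Screwdriver with a blue handle lying on the bench to the right of the board and trays (-y). Leave it. Origin: on its axis, along its x.
- glue_bottle: White glue bottle, 56 mm across, 150 mm high, standing on the bench to the left of the board and trays (+y). Leave it. Origin: centre of its underside.

How it is judged:
By the outcome, as a careful person would: the job done as asked, in the order asked, and still so for the second after the job is handed in, with the robot touching nothing.
It also fails if it takes over 61 s, if anything falls off the work surface, if the arm or the gripper's body presses on something with over 40 N, if the wrist force passes 120 N, or if a joint passes its speed limit or range.

## Working session

There is one attempt and no reset: what is moved stays moved. The work goes in short steps, Python scripts to look and compute and a tool call to move; the robot and the scene stay as the last step left them, time stands still between calls to the robot, and variables do not carry over. Pictures are saved under pics/ and viewed, and the job is handed in when it is done.

Besides the shell and the picture viewer there is one more tool, called after "Call:" as name(argument=value, ...) on one line, values as JSON. move_arm: Moves the arm, as the interface text tells. Its arguments: {"type":"object","properties":{"motion":{"type":"array","items":{"type":"array"}},"gripper":{"type":"number"}},"required":["motion"]}

```bash
mkdir -p pics
python3 - <<'E'
from workcell import ctrl
import cv2,numpy as np
o=ctrl.get_obs();print(o)
for c in ["top","side"]:
    im=ctrl.get_image(c);cv2.imwrite(f"pics/{c}0.png",cv2.cvtColor(im["pixels"],cv2.COLOR_RGB2BGR))
    print(c,im["camera_matrix"].round(1).tolist(),im["R"].round(4).tolist(),im["t"].round(1).tolist())
for n in ["board","plain_tray","divided_tray","offcut_short","offcut_middle","offcut_long","wax_pot"]:
    for c in ["top"]:
        print(n,c,[(r["location"],round(r["p"],2)) for r in ctrl.pinpoint(c,n)][:3])
print(ctrl.get_obs()["t"])
E
```

```text
{'t': 0.0, 'qpos': array([ 1.14598768e+00,  4.23841606e-01,  1.63069646e+00, -2.12186739e-05,
        1.08861964e+00, -1.89945036e-02]), 'qvel': array([ 0.00012955,  0.00141107, -0.00070727, -0.00047278,  0.00130497,
       -0.00043079]), 'joint_torque': array([ 1.03846836e-03, -5.44623005e+01, -2.73668218e+01,  6.43786462e-02,
        2.27232941e-02, -1.13815031e-04]), 'ee_pos': array([246.47301585, 573.72831089, 221.89869601]), 'orientation': array([ 2.62280748e+00,  1.72775272e+00, -2.06196654e-03]), 'ft_force': array([ 0.46027315, -0.49538668, -0.38140128]), 'moment': array([ 0.03676864,  0.00574046, -0.01309949]), 'width': 88.28351257692854}
top [[464.8, 0.0, 253.2], [0.0, 464.8, 187.6], [0.0, 0.0, 1.0]] [[0.0134, -0.9998, 0.0144], [-0.993, -0.015, -0.1169], [0.1171, -0.0128, -0.993]] [-26.8, 528.0, 1490.7]
side [[369.0, 0.0, 253.2], [0.0, 369.0, 187.8], [0.0, 0.0, 1.0]] [[0.9935, -0.1136, -0.0045], [-0.0639, -0.5255, -0.8484], [0.094, 0.8432, -0.5293]] [-523.2, 77.1, 1240.6]
board top [([575.5, -21.9, -0.6], 0.97)]
plain_tray top [([606.9, 164.4, 3.9], 0.7), ([619.2, -53.0, 45.1], 0.66)]
divided_tray top []
offcut_short top [([626.8, -49.1, 36.4], 0.47)]
offcut_middle top [([501.7, 49.9, 36.9], 0.64)]
offcut_long top [([568.3, 35.6, 34.0], 0.59)]
wax_pot top [([678.1, -48.0, 37.1], 0.64)]
0.45
```

View pics/top0.png

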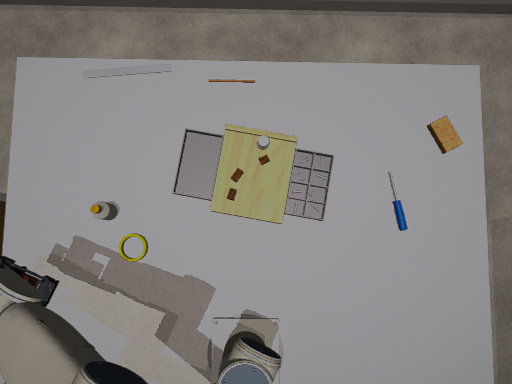

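View pics/side0.png

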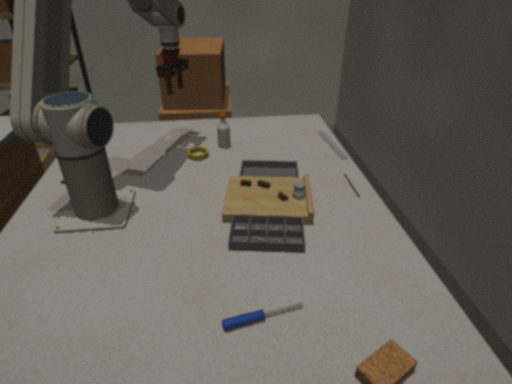

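```bash
cat > h.py <<'E'
from workcell import ctrl
import cv2,numpy as np
def bp(im,u,v,z):
    K,R,t=im["camera_matrix"],im["R"],im["t"]
    d=R.T@np.linalg.inv(K)@np.array([u,v,1.]);c=-R.T@t
    return c+d*(z-c[2])/d[2]
def pr(im,X):
    p=im["camera_matrix"]@(im["R"]@np.array(X,float)+im["t"]);return p[:2]/p[2]
def top(name,x0=165,y0=115,w=180,h=115,s=4):
    im=ctrl.get_image("top")
    p=cv2.cvtColor(im["pixels"],cv2.COLOR_RGB2BGR)[y0:y0+h,x0:x0+w]
    cv2.imwrite(f"pics/{name}.png",cv2.resize(p,None,fx=s,fy=s,interpolation=cv2.INTER_CUBIC))
    return im
E
python3 - <<'E'
from h import *
im=top("z0")
P=im["pixels"]
for u,v,z in [(226,125,50),(297,136,50),(284,222,36),(212,211,36),(186,130,34),(174,193,34)]:print(u,v,bp(im,u,v,z).round(1))
g=P.astype(int).sum(2)
hsv=cv2.cvtColor(P,cv2.COLOR_RGB2HSV)
m=((P[...,0]<140)&(P[...,0].astype(int)-P[...,2]>30)).astype(np.uint8); m[:,:212]=0;m[:,300:]=0;m[:125]=0;m[225:]=0
n,l,st,c=cv2.connectedComponentsWithStats(m)
for i in range(1,n):
    if st[i,4]>10:
        r=cv2.minAreaRect(np.argwhere(l==i)[:,::-1].astype(np.float32));print(st[i],c[i],r,bp(im,*c[i],48).round(1))
for n in ["offcut_short","offcut_middle","offcut_long"]:
    print(n,[(np.argwhere(r["mask"]).mean(0)[::-1].round(1),r["mask"].sum(),round(r["p"],2)) for r in ctrl.regions_of("top",n)])
o=ctrl.get_image("wrist");print(o["camera_matrix"],o["mount"].round(3));cv2.imwrite("pics/w0.png",o["pixels"][...,::-1])
E
```

```text
226 125 [731.7  73.2  50. ]
297 136 [ 698.8 -160.2   50. ]
284 222 [ 417.2 -120.3   36. ]
212 211 [449.5 113.4  36. ]
186 130 [716.6 205.9  34. ]
174 193 [506.5 238.5  34. ]
[226 129  34   7  51] [242.19607843 132.01960784] ((242.48399353027344, 132.08799743652344), (33.541019439697266, 1.4310834407806396), 10.30484676361084) [709.6  19.7  48. ]
[272 137   9   3  14] [275.92857143 138.14285714] ((275.9729919433594, 138.1621551513672), (8.219949722290039, 1.3151918649673462), 9.462322235107422) [690.9 -91.3  48. ]
[258 154  13  11  82] [263.81707317 159.17073171] ((263.800048828125, 159.10000610351562), (8.049844741821289, 10.28591251373291), 63.43495178222656) [620.3 -52.3  48. ]
[230 167  14  16 117] [236.85470085 174.60683761] ((236.9400177001953, 174.5800018310547), (8.199999809265137, 13.80000114440918), 36.869895935058594) [568.1  34.8  48. ]
[227 187  11  14  98] [231.69387755 193.55102041] ((231.66973876953125, 193.60093688964844), (8.141523361206055, 12.068611145019531), 16.699241638183594) [506.   50.3  48. ]
offcut_short [(array([104.5, 210.3]), np.int64(370), 0.27)]
offcut_middle [(array([231.6, 193.3]), np.int64(81), 0.43)]
offcut_long [(array([236.7, 174.4]), np.int64(110), 0.48)]
[[297.31863964   0.         262.52403213]
 [  0.         297.31863964 193.4122436 ]
 [  0.           0.           1.        ]] [[ 1.00000e+00  0.00000e+00 -1.00000e-03  1.29000e-01]
 [ 0.00000e+00  9.71000e-01  2.40000e-01 -6.49440e+01]
 [ 1.00000e-03 -2.40000e-01  9.71000e-01 -1.62904e+02]
 [ 0.00000e+00  0.00000e+00  0.00000e+00  1.00000e+00]]
```

View pics/z0.png

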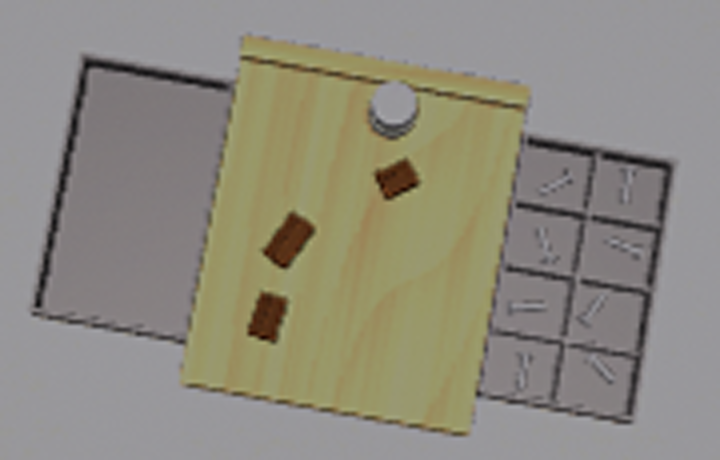

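```bash
cat >> h.py <<'E'
from scipy.spatial.transform import Rotation as Ro
C=np.array([576,-23.]);YAW=np.radians(-7.9)
def b2w(bx,by):
    c,s=np.cos(YAW),np.sin(YAW);return C+[c*bx-s*by,s*bx+c*by]
def w2b(x,y):
    c,s=np.cos(YAW),np.sin(YAW);d=np.array([x,y])-C;return np.array([c*d[0]+s*d[1],-s*d[0]+c*d[1]])
def plan(bx,by,z):
    o=ctrl.get_obs();T=Ro.from_rotvec(o["orientation"])
    G=Ro.from_matrix(np.array([[np.cos(YAW),np.sin(YAW),0],[np.sin(YAW),-np.cos(YAW),0],[0,0,-1]]))
    p=np.r_[b2w(bx,by),z]
    print("pos",o["ee_pos"].round(1),"board",w2b(*o["ee_pos"][:2]).round(1),"shift",(T.inv().apply(p-o["ee_pos"])/150).round(3),"turn",((T.inv()*G).as_rotvec()/np.radians(60)).round(3),"F",o["ft_force"].round(1),"t",o["t"])
E
python3 -c "
from h import *
plan(48,-62,120)
im=ctrl.get_image('top');print(bp(im,104,212,0),b2w(0,186))"
```

```text
pos [246.7 574.2 222.7] board [-408.3  546.3] shift [-3.105  4.007  0.685] turn [-0.    -0.     1.244] F [-0.1  0.5  0.5] t 0.7
[443.44043862 472.61776151   0.        ] [601.56468556 161.23476016]
```

Call:
move_arm(motion=[[[-0.15,0.2,0],[0,0,0.17]],[[-0.3,0.4,0],[0,0,0.34]],[[-0.45,0.6,0],[0,0,0.51]],[[-0.6,0.8,0],[0,0,0.68]],[[-0.75,1,0],[0,0,0.85]]], gripper=0)

```text
t: 1.38
ee_pos: [340.6, 410.7, 222.9]
orientation: [-3.113, -0.421, -0.0]
ft_force: [0.5, 0.6, 0.9]
width: 41.2
```

```bash
python3 -c "
from h import *
plan(48,-62,120)"
```

```text
pos [340.6 410.7 222.9] board [-292.7  397.2] shift [0.874 3.711 0.685] turn [-0.    -0.     0.389] F [0.5 0.6 0.9] t 1.375
```

Call:
move_arm(motion=[[[0.05,0.2,0],[0,0,0.1]],[[0.1,0.4,0],[0,0,0.2]],[[0.15,0.6,0],[0,0,0.3]],[[0.2,0.8,0],[0,0,0.389]],[[0.24,1,0],[0,0,0.389]]])

```text
t: 2.0
ee_pos: [416.0, 276.2, 222.9]
orientation: [-3.134, 0.21, -0.001]
ft_force: [-0.3, -0.9, 0.3]
width: 0.5
```

```bash
python3 -c "
from h import *
plan(48,-62,120)"
```

```text
pos [416.  276.2 222.9] board [-199.6  274.4] shift [1.641 2.25  0.686] turn [-0.    -0.     0.004] F [-0.3 -0.9  0.3] t 2.0
```

Call:
move_arm(motion=[[[0.16,0.22,0],[0,0,0.004]],[[0.32,0.44,0],[0,0,0.004]],[[0.48,0.66,0],[0,0,0.004]],[[0.64,0.88,0],[0,0,0.004]],[[0.73,1,0],[0,0,0.004]]])

```text
t: 2.62
ee_pos: [505.0, 112.3, 222.8]
orientation: [3.134, -0.217, 0.001]
ft_force: [-0.4, -1.1, 0.8]
width: 0.7
```

Call:
move_arm(motion=[[[0.2,0.25,0.05],[0,0,0]],[[0.4,0.5,0.1],[0,0,0]],[[0.6,0.75,0.2],[0,0,0]],[[0.8,1,0.3],[0,0,0]],[[0.9,1,0.3],[0,0,0]]])

```text
t: 3.25
ee_pos: [617.7, -55.6, 176.4]
orientation: [3.134, -0.22, -0.003]
ft_force: [-0.7, 0.6, -0.0]
width: 0.4
```

```bash
python3 -c "
from h import *
plan(48,-62,120)"
```

```text
pos [617.7 -55.6 176.4] board [ 45.8 -26.5] shift [0.016 0.236 0.376] turn [ 0.     0.002 -0.002] F [-0.7  0.6 -0. ] t 3.25
```

Call:
move_arm(motion=[[[0.01,0.12,0.12],[0,0,0]],[[0.015,0.235,0.25],[0,0,0]],[[0.015,0.235,0.37],[0,0,0]],[[0.015,0.235,0.37],[0,0,0]],[[0.015,0.235,0.37],[0,0,0]]])

```text
t: 3.88
ee_pos: [615.0, -87.8, 122.3]
orientation: [-3.134, 0.214, -0.0]
ft_force: [0.5, 0.4, 0.2]
width: 0.6
```

```bash
cat >> h.py <<'E'
def wpx(u,v,z):
    o=ctrl.get_obs();im=ctrl.get_image("wrist");K=im["camera_matrix"];M=im["mount"]
    d=np.array([u-K[0,2],v-K[1,2]]);r=np.hypot(*d);th=r/K[0,0]
    ray=np.r_[d/r*np.sin(th),np.cos(th)]
    T=Ro.from_rotvec(o["orientation"])
    D=T.apply(M[:3,:3]@ray);O=o["ee_pos"]+T.apply(M[:3,3])
    return O+D*(z-O[2])/D[2]
def wrist(n,s=1.5):
    im=ctrl.get_image("wrist");cv2.imwrite(f"pics/{n}.png",cv2.resize(im["pixels"][...,::-1],None,fx=s,fy=s))
    return im
E
python3 -c "
from h import *
plan(48,-62,41);wrist('w1')
for n in ['offcut_short','offcut_middle','offcut_long','wax_pot']:
  print(n,[(w2b(*r['location'][:2]).round(1),round(r['location'][2]),round(r['p'],2)) for r in ctrl.pinpoint('wrist',n)][:3])"
```

```text
pos [615.  -87.8 122.3] board [ 47.6 -58.8] shift [0.003 0.021 0.542] turn [-0.    -0.     0.002] F [0.5 0.4 0.2] t 3.875
offcut_short [(array([ 45. , -21.8]), 35, 0.93)]
offcut_middle [(array([-79.4,  67.2]), 35, 0.66)]
offcut_long [(array([-16.6,  61.6]), 33, 0.79)]
wax_pot [(array([ 93.7, -12.8]), 37, 0.9)]
```

View pics/w1.png

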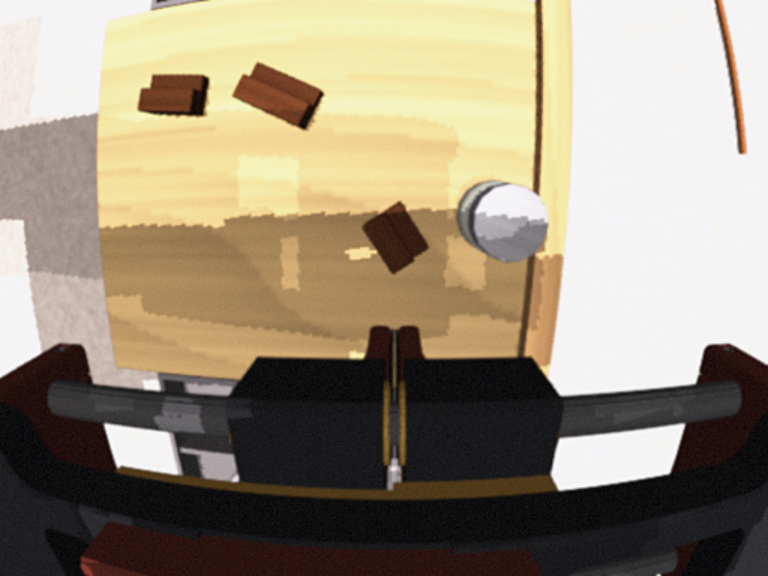

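Call:
move_arm(motion=[[[-0.01,0.02,0.12],[0,0,0]],[[-0.01,0.02,0.25],[0,0,0]],[[-0.01,0.02,0.38],[0,0,0]],[[-0.01,0.02,0.48],[0,0,0]],[[-0.01,0.02,0.535],[0,0,0]]])

```text
t: 4.75
ee_pos: [612.4, -91.0, 40.3]
orientation: [-3.134, 0.215, 0.003]
ft_force: [0.6, 0.6, -0.0]
width: 0.7
```

```bash
python3 -c "
from h import *
plan(46,0,42);wrist('w2')"
```

```text
pos [612.4 -91.   40.3] board [ 45.4 -62.3] shift [ 0.004 -0.416 -0.011] turn [-0.     0.002  0.001] F [ 0.6  0.6 -0. ] t 4.75
```

View pics/w2.png

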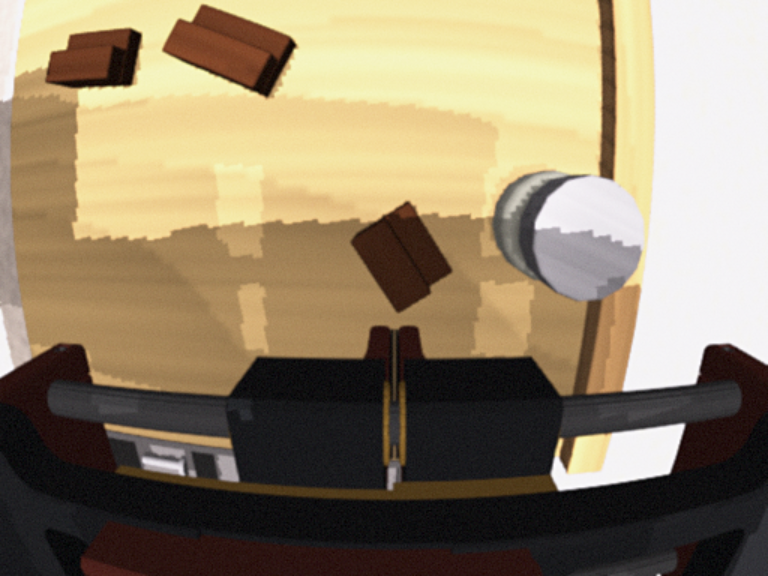

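Call:
move_arm(motion=[[[0,-0.04,0],[0,0,0]],[[0,-0.08,-0.005],[0,0,0]],[[0,-0.12,-0.005],[0,0,0]],[[0,-0.16,-0.005],[0,0,0]],[[0,-0.2,-0.005],[0,0,0]]])

```text
t: 5.42
ee_pos: [617.3, -60.8, 42.9]
orientation: [3.134, -0.214, 0.001]
ft_force: [1.0, -0.4, -1.2]
width: 0.7
```

```bash
python3 -c "
from h import *
plan(46,0,42);wrist('w3')"
```

```text
pos [617.3 -60.8  42.9] board [ 46.1 -31.8] shift [-0.    -0.212  0.006] turn [ 0.    -0.     0.001] F [ 1.  -0.4 -1.2] t 5.425
```

View pics/w3.png

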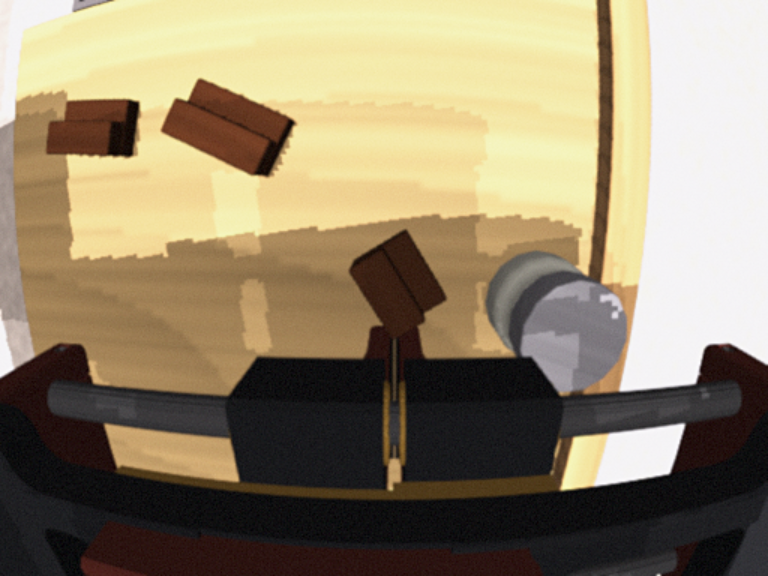

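Call:
move_arm(motion=[[[0,-0.04,0],[0,0,0]],[[0,-0.08,0.005],[0,0,0]],[[0,-0.12,0.005],[0,0,0]],[[0,-0.16,0.005],[0,0,0]],[[0,-0.2,0.005],[0,0,0]]])

```text
t: 6.1
ee_pos: [621.2, -31.2, 41.9]
orientation: [-3.134, 0.215, 0.0]
ft_force: [-0.7, -0.5, 0.6]
width: 0.9
```

Call:
move_arm(motion=[[[0,-0.04,0],[0,0,0]],[[0,-0.08,0],[0,0,0]],[[0,-0.12,0],[0,0,0]],[[0,-0.16,0],[0,0,0]],[[0,-0.2,0],[0,0,0]]])

```text
t: 6.72
ee_pos: [625.3, -1.5, 42.0]
orientation: [-3.134, 0.214, -0.0]
ft_force: [0.4, 0.1, -0.6]
width: 0.7
```

```bash
python3 -c "
from h import *
plan(46,0,42);wrist('w4')"
```

```text
pos [625.3  -1.5  42. ] board [45.9 28.1] shift [ 0.     0.187 -0.   ] turn [-0.    -0.     0.001] F [ 0.4  0.1 -0.6] t 6.725
```

View pics/w4.png

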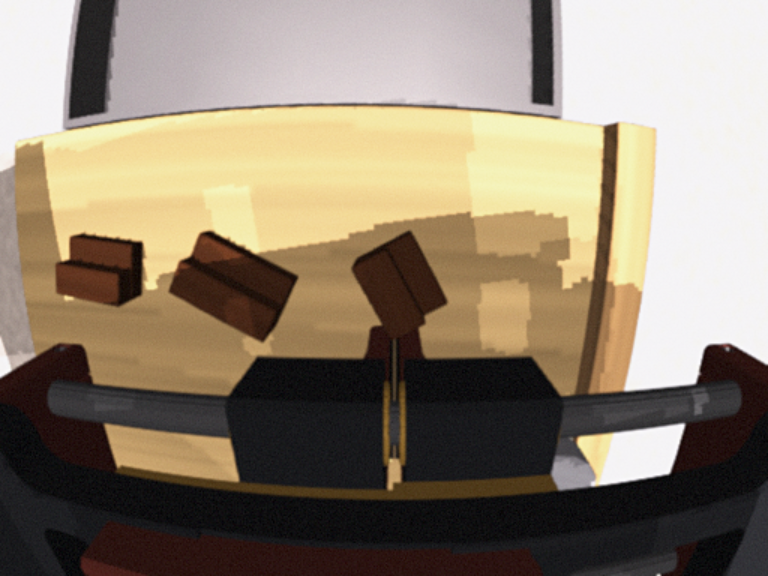

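Call:
move_arm(motion=[[[0,-0.04,0],[0,0,0]],[[0,-0.08,0],[0,0,0]],[[0,-0.12,0],[0,0,0]],[[0,-0.16,0],[0,0,0]],[[0,-0.2,0],[0,0,0]]])

```text
t: 7.4
ee_pos: [629.4, 28.2, 41.9]
orientation: [3.134, -0.214, 0.0]
ft_force: [-0.1, -0.3, -0.2]
width: 0.2
```

Call:
move_arm(motion=[[[0,-0.04,0],[0,0,0]],[[0,-0.08,0],[0,0,0]],[[0,-0.12,0],[0,0,0]],[[0,-0.16,0],[0,0,0]],[[0,-0.2,0],[0,0,0]]])

```text
t: 8.02
ee_pos: [633.5, 57.9, 41.9]
orientation: [-3.134, 0.215, 0.0]
ft_force: [0.5, -0.9, -0.1]
width: 0.4
```

```bash
python3 -c "
from h import *
plan(46,0,42);wrist('w5')"
```

```text
pos [633.5  57.9  41.9] board [45.8 88.1] shift [ 0.     0.587 -0.   ] turn [-0.     0.     0.001] F [ 0.5 -0.9 -0.1] t 8.025
```

View pics/w5.png

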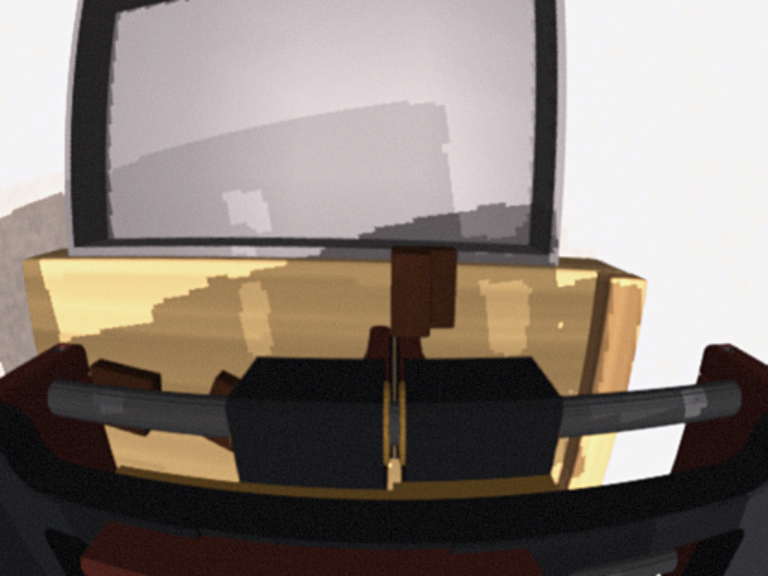

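Call:
move_arm(motion=[[[0,0.05,0],[0,0,0]],[[0.06,0.05,0],[0,0,0]],[[0.06,0.03,0],[0,0,0]],[[0.06,-0.01,0],[0,0,0]],[[0.06,-0.05,0],[0,0,0]]])

```text
t: 8.7
ee_pos: [643.3, 64.2, 41.9]
orientation: [3.134, -0.215, -0.0]
ft_force: [-0.2, 0.4, 0.0]
width: -0.2
```

Call:
move_arm(motion=[[[0,-0.04,0],[0,0,0]],[[0,-0.08,0],[0,0,0]],[[0,-0.12,0],[0,0,0]],[[0,-0.15,0],[0,0,0]],[[0,-0.18,0],[0,0,0]]])

```text
t: 9.32
ee_pos: [647.1, 90.8, 41.9]
orientation: [3.134, -0.214, -0.0]
ft_force: [-0.4, -0.1, -0.4]
width: 0.1
```

```bash
python3 -c "
from h import *
plan(46,0,42);wrist('w6')"
```

```text
pos [647.1  90.8  41.9] board [ 54.8 122.5] shift [-0.06   0.817 -0.001] turn [0.    0.    0.001] F [-0.4 -0.1 -0.4] t 9.325
```

View pics/w6.png

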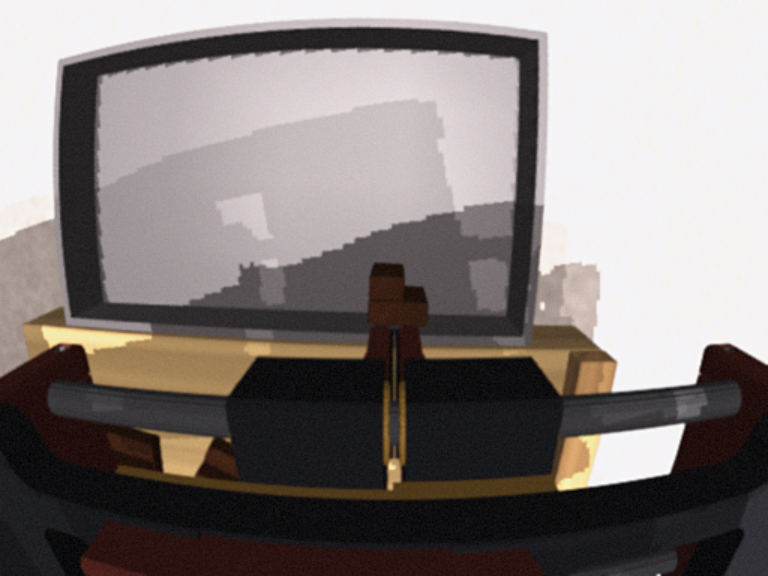

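Call:
move_arm(motion=[[[0,0.01,-0.15],[0,0,0]],[[0,0.1,-0.35],[0,0,0]],[[-0.1,0.35,-0.4],[0,0,0]],[[-0.3,0.6,-0.4],[0,0,0]],[[-0.47,0.72,-0.4],[0,0,0]]])

```text
t: 10.0
ee_pos: [561.8, -8.6, 103.7]
orientation: [3.134, -0.217, 0.003]
ft_force: [0.5, -0.6, 0.1]
width: 0.6
```

```bash
python3 -c "
from h import *
plan(-16,12,42);wrist('w7')
for n in ['offcut_short','offcut_middle','offcut_long','wax_pot']:
  print(n,[(w2b(*r['location'][:2]).round(1),round(r['location'][2]),round(r['p'],2)) for r in ctrl.pinpoint('wrist',n)][:3])"
```

```text
pos [561.8  -8.6 103.7] board [-16.   12.3] shift [-0.     0.002  0.411] turn [ 0.    -0.002 -0.   ] F [ 0.5 -0.6  0.1] t 10.0
offcut_short [(array([ 52.3, 131.8]), 18, 0.87)]
offcut_middle [(array([-77.4,  66.9]), 32, 0.82)]
offcut_long [(array([-15.7,  57.9]), 32, 0.83)]
wax_pot [(array([ 93.8, -10.8]), 40, 0.77), (array([-79.6,  64.1]), 44, 0.53)]
```

View pics/w7.png

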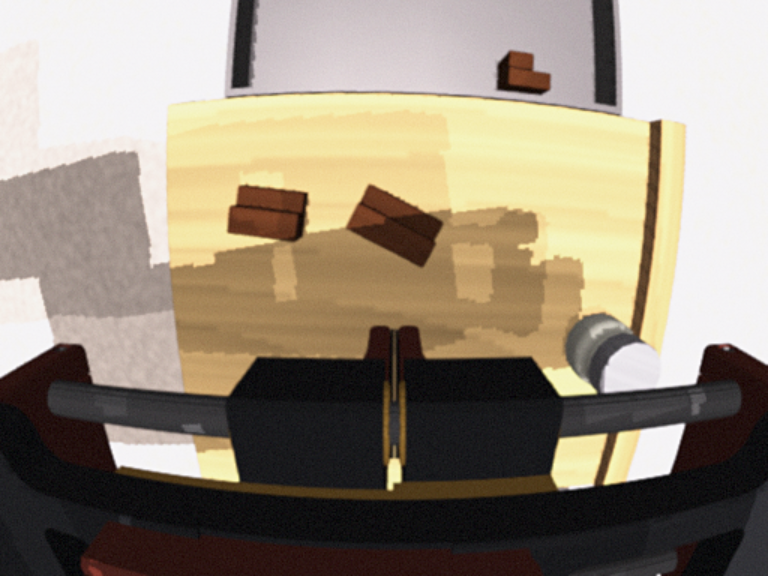

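Call:
move_arm(motion=[[[0.01,0,0.12],[0,0,0]],[[0.01,0,0.24],[0,0,0]],[[0.01,0,0.34],[0,0,0]],[[0.01,0,0.4],[0,0,0]],[[0.01,0,0.41],[0,0,0]]])

```text
t: 10.88
ee_pos: [563.4, -7.1, 39.3]
orientation: [3.134, -0.214, -0.003]
ft_force: [-0.8, -0.5, -0.1]
width: 0.4
```

Call:
move_arm(motion=[[[0,-0.04,0],[0,0,0]],[[0,-0.08,0],[0,0,0]],[[0,-0.12,0],[0,0,0]],[[0,-0.16,0],[0,0,0]],[[0,-0.2,0],[0,0,0]]])

```text
t: 11.5
ee_pos: [568.2, 23.1, 40.6]
orientation: [-3.134, 0.214, -0.0]
ft_force: [-0.3, -0.6, 0.5]
width: 0.4
```

Call:
move_arm(motion=[[[0,-0.04,0],[0,0,0]],[[0,-0.08,0],[0,0,0]],[[0,-0.1,0],[0,0,0]],[[0,-0.12,0],[0,0,0]],[[0,-0.14,0],[0,0,0]]])

```text
t: 12.12
ee_pos: [570.9, 43.5, 40.4]
orientation: [3.134, -0.215, -0.0]
ft_force: [0.4, -0.8, -0.3]
width: 0.7
```

```bash
python3 -c "
from h import *
plan(-16,12,42);wrist('w8')"
```

```text
pos [570.9  43.5  40.4] board [-14.2  65.2] shift [-0.013  0.355 -0.011] turn [0.    0.    0.001] F [ 0.4 -0.8 -0.3] t 12.125
```

View pics/w8.png

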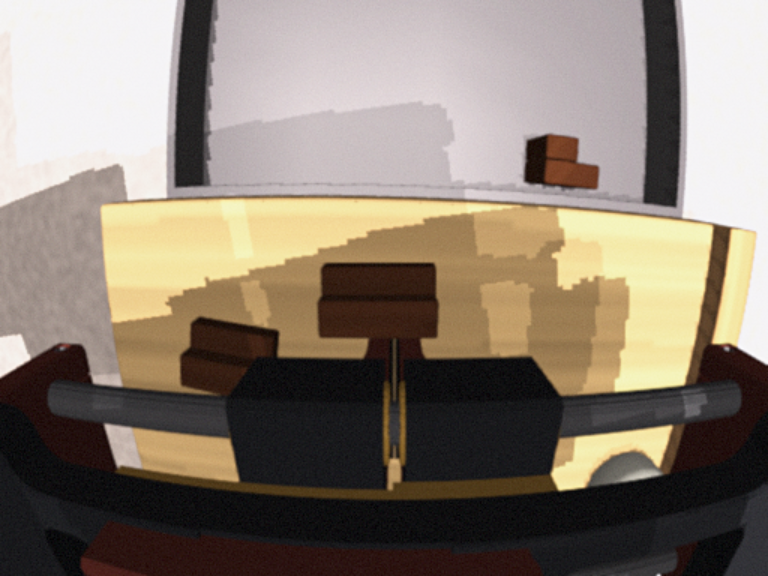

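Call:
move_arm(motion=[[[0,-0.04,-0.005],[0,0,0]],[[0,-0.08,-0.005],[0,0,0]],[[0,-0.12,-0.005],[0,0,0]],[[0,-0.16,-0.005],[0,0,0]],[[0,-0.2,-0.005],[0,0,0]]])

```text
t: 12.8
ee_pos: [575.1, 73.6, 41.2]
orientation: [3.134, -0.214, -0.0]
ft_force: [-0.0, 1.0, -0.1]
width: 0.5
```

Call:
move_arm(motion=[[[0,-0.04,0],[0,0,0]],[[0,-0.08,0],[0,0,0]],[[0,-0.12,0],[0,0,0]],[[0,-0.16,0],[0,0,0]],[[0,-0.2,0],[0,0,0]]])

```text
t: 13.42
ee_pos: [579.2, 103.3, 41.2]
orientation: [3.134, -0.214, -0.0]
ft_force: [-0.0, 0.2, -0.6]
width: 0.4
```

```bash
python3 -c "
from h import *
plan(-16,12,42);wrist('w9')"
```

```text
pos [579.2 103.3  41.2] board [-14.2 125.5] shift [-0.013  0.757 -0.006] turn [0.    0.    0.001] F [-0.   0.2 -0.6] t 13.425
```

View pics/w9.png

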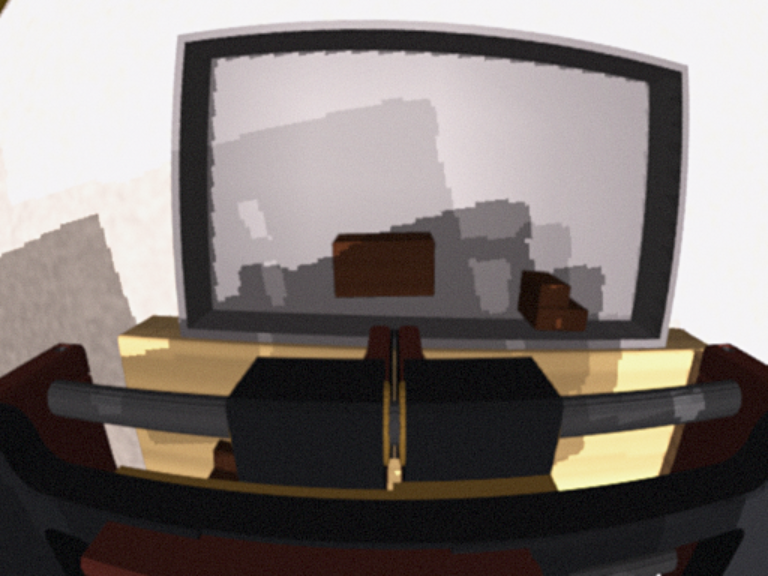

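Call:
move_arm(motion=[[[0,0.02,-0.15],[0,0,0]],[[-0.1,0.1,-0.35],[0,0,0]],[[-0.35,0.2,-0.4],[0,0,0]],[[-0.6,0.35,-0.4],[0,0,0]],[[-0.7,0.4,-0.4],[0,0,0]]])

```text
t: 14.1
ee_pos: [464.8, 57.1, 101.2]
orientation: [3.134, -0.215, -0.002]
ft_force: [-0.1, 0.6, 0.7]
width: 0.5
```

```bash
python3 -c "
from h import *
plan(-118,66,42)
im=top('z7')
for n in ['offcut_short','offcut_middle','offcut_long']:
  print(n,[(w2b(*r['location'][:2]).round(1),round(r['location'][2]),round(r['p'],2)) for c in ('top','wrist') for r in ctrl.pinpoint(c,n)][:3])"
```

```text
pos [464.8  57.1 101.2] board [-121.2   64.1] shift [ 0.022 -0.013  0.395] turn [0.    0.001 0.001] F [-0.1  0.6  0.7] t 14.1
offcut_short [(array([ 54.8, 130.2]), 19, 0.82)]
offcut_middle [(array([-80.4,  67. ]), 31, 0.78)]
offcut_long [(array([-17.8, 154.7]), 24, 0.46), (array([-17.8, 155.7]), 22, 0.76), (array([ 53.4, 137.2]), 20, 0.5)]
```

View pics/z7.png

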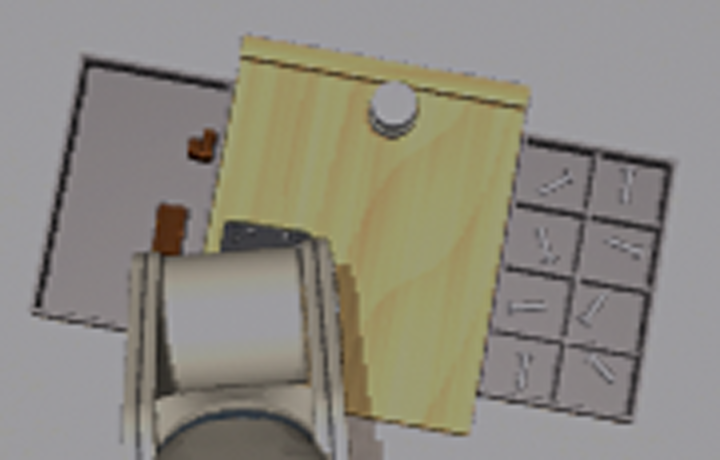

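Call:
move_arm(motion=[[[0.01,-0.01,0.12],[0,0,0]],[[0.01,-0.01,0.24],[0,0,0]],[[0.01,-0.01,0.34],[0,0,0]],[[0.01,-0.01,0.38],[0,0,0]],[[0.01,-0.01,0.385],[0,0,0]]])

```text
t: 15.08
ee_pos: [468.6, 59.0, 43.1]
orientation: [3.134, -0.214, -0.001]
ft_force: [-0.2, 1.4, -0.2]
width: 0.8
```

Call:
move_arm(motion=[[[0.04,0,0],[0,0,0]],[[0.08,0,0],[0,0,0]],[[0.12,0,0],[0,0,0]],[[0.15,0,0],[0,0,0]],[[0.18,0,0],[0,0,0]]])

```text
t: 15.7
ee_pos: [495.7, 55.3, 43.5]
orientation: [-3.134, 0.215, -0.0]
ft_force: [-0.0, 0.2, 1.2]
width: -0.0
```

```bash
python3 -c "
from h import *
plan(-118,66,42);wrist('w10')
for n in ['offcut_middle']:
  print(n,[(w2b(*r['location'][:2]).round(1),round(r['location'][2]),round(r['p'],2)) for c in ('top','wrist') for r in ctrl.pinpoint(c,n)][:3])"
```

```text
pos [495.7  55.3  43.5] board [-90.3  66.5] shift [-0.185  0.003  0.01 ] turn [-0.    -0.     0.001] F [-0.   0.2  1.2] t 15.7
offcut_middle [(array([-62.4,  69.2]), 35, 0.94)]
```

View pics/w10.png

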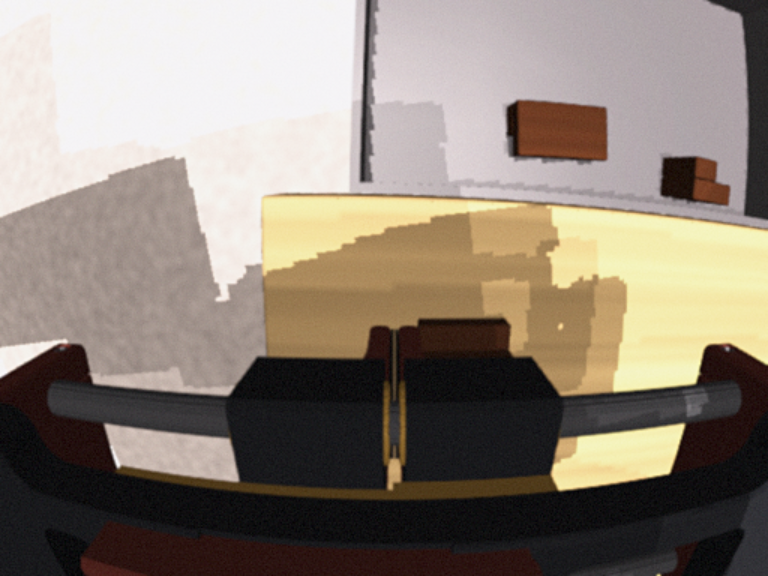

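Call:
move_arm(motion=[[[-0.05,0,0],[0,0,0]],[[-0.05,0,-0.02],[0,0,0]],[[-0.05,0.02,-0.25],[0,0,0]],[[0.05,0.2,-0.25],[0,0,0]],[[0.19,0.24,-0.25],[0,0,0]]])

```text
t: 16.48
ee_pos: [518.6, 14.9, 81.7]
orientation: [3.134, -0.215, 0.001]
ft_force: [-0.2, -0.1, 0.3]
width: 0.7
```

Call:
move_arm(motion=[[[0,0,0],[0,0,0]],[[0,0,0.08],[0,0,0]],[[0,0,0.16],[0,0,0]],[[0,0,0.23],[0,0,0]],[[0,0,0.24],[0,0,0]]])

```text
t: 17.1
ee_pos: [517.6, 16.0, 43.7]
orientation: [3.134, -0.214, -0.004]
ft_force: [-0.0, 0.9, -0.7]
width: 0.4
```

```bash
python3 -c "
from h import *
plan(-62,120,42);wrist('w11')
for n in ['offcut_middle']:
  print(n,[(w2b(*r['location'][:2]).round(1),round(r['location'][2]),round(r['p'],2)) for c in ('wrist',) for r in ctrl.pinpoint(c,n)][:3])"
```

```text
pos [517.6  16.   43.7] board [-63.2  30.6] shift [ 0.009 -0.596  0.011] turn [0.    0.002 0.002] F [-0.   0.9 -0.7] t 17.1
offcut_middle [(array([-64. ,  70.4]), 36, 0.88)]
```

View pics/w11.png

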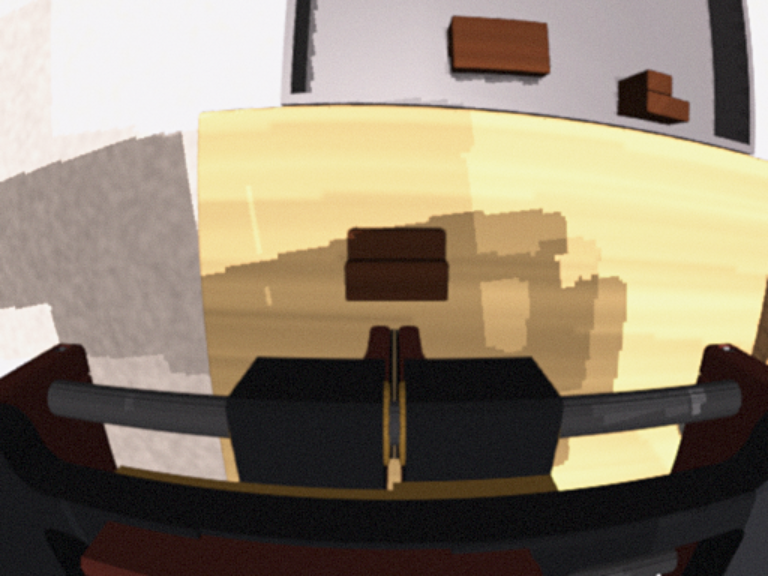

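Call:
move_arm(motion=[[[0,-0.04,0.01],[0,0,0]],[[0,-0.08,0.01],[0,0,0]],[[0,-0.12,0.01],[0,0,0]],[[0,-0.16,0.01],[0,0,0]],[[0,-0.2,0.01],[0,0,0]]])

```text
t: 17.82
ee_pos: [522.9, 46.0, 43.5]
orientation: [-3.134, 0.214, -0.0]
ft_force: [0.1, -0.2, -0.1]
width: 0.2
```

Call:
move_arm(motion=[[[0,-0.04,0],[0,0,0]],[[0,-0.08,0],[0,0,0]],[[0,-0.12,0],[0,0,0]],[[0,-0.16,0],[0,0,0]],[[0,-0.2,0],[0,0,0]]])

```text
t: 18.45
ee_pos: [526.9, 75.6, 43.4]
orientation: [3.134, -0.214, -0.0]
ft_force: [0.2, -0.1, -1.2]
width: 0.5
```

```bash
python3 -c "
from h import *
plan(-62,125,42);wrist('w12')"
```

```text
pos [526.9  75.6  43.4] board [-62.2  90.9] shift [ 0.001 -0.227  0.009] turn [0.    0.    0.001] F [ 0.2 -0.1 -1.2] t 18.45
```

View pics/w12.png

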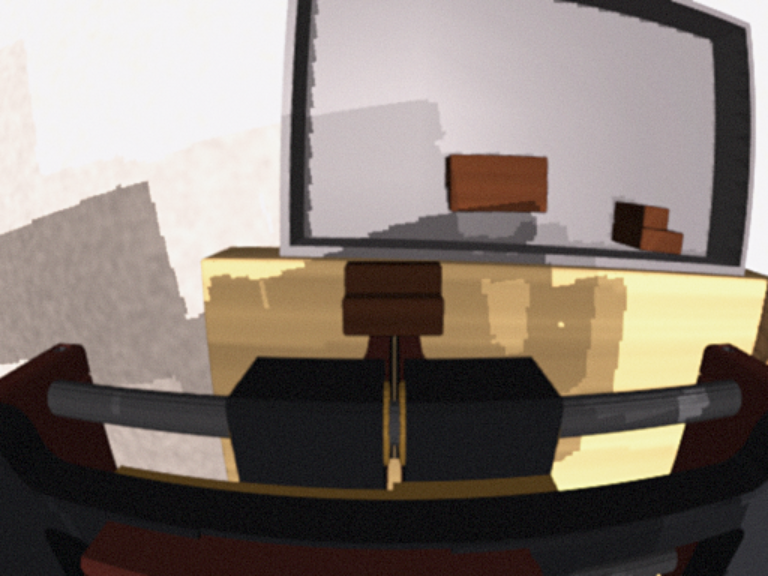

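Call:
move_arm(motion=[[[0,-0.045,0],[0,0,0]],[[0,-0.09,0],[0,0,0]],[[0,-0.14,0],[0,0,0]],[[0,-0.19,0],[0,0,0]],[[0,-0.24,0],[0,0,0]]])

```text
t: 19.12
ee_pos: [531.9, 111.4, 43.4]
orientation: [3.134, -0.214, 0.0]
ft_force: [0.4, 0.4, -0.0]
width: 0.3
```

Call:
move_arm(motion=[[[0,0,-0.05],[0,0,0]],[[0,0.1,-0.25],[0,0,0]],[[0,0.3,-0.5],[0,0,0]],[[-0.1,0.5,-0.7],[0,0,0]],[[-0.2,0.7,-0.9],[0,0,0]]])

```text
t: 19.75
ee_pos: [487.2, 10.0, 179.9]
orientation: [3.134, -0.215, 0.001]
ft_force: [0.2, 0.1, -0.1]
width: 0.6
```

```bash
python3 -c "
from h import *
plan(-62,125,42);wrist('w13');top('z13')
for n in ['offcut_short','offcut_middle','offcut_long','wax_pot']:
  print(n,[(w2b(*r['location'][:2]).round(1),round(r['location'][2]),round(r['p'],2)) for c in ('wrist',) for r in ctrl.pinpoint(c,n)][:3])"
```

```text
pos [487.2  10.  179.9] board [-92.5  20.5] shift [ 0.204 -0.697  0.919] turn [ 0.    -0.001  0.001] F [ 0.2  0.1 -0.1] t 19.75
offcut_short [(array([ 56.3, 133.5]), 17, 0.76)]
offcut_middle [(array([-61.5, 163.8]), 23, 0.75), (array([ 95.2, -14.8]), 40, 0.25)]
offcut_long []
wax_pot [(array([ 96.4, -14.6]), 38, 0.66)]
```

View pics/w13.png

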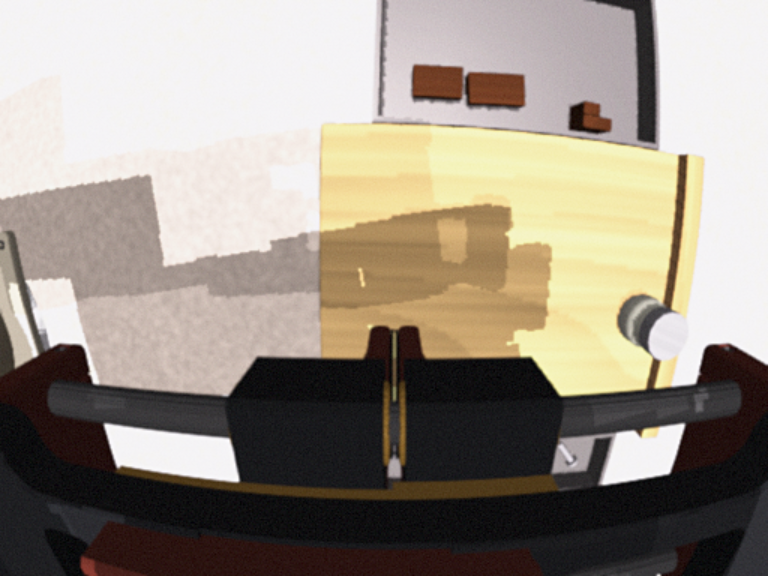

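View pics/z13.png

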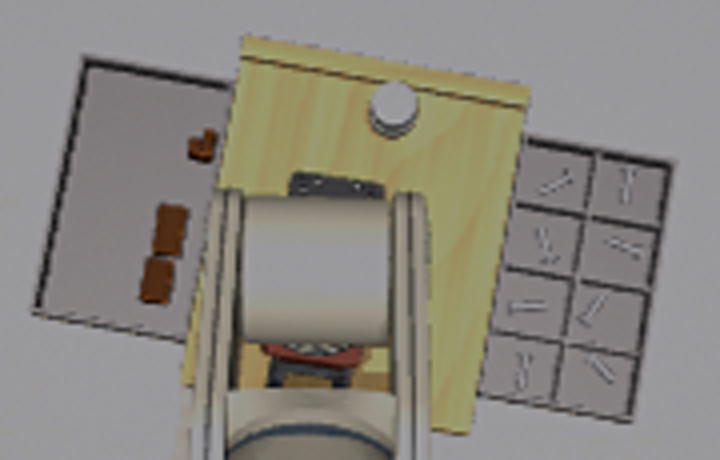

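```bash
python3 -c "
from h import *
print(abs(ctrl.get_obs()['qvel']).max());print(ctrl.close_job())"
```

```text
0.016190143843273084
the job is handed in; nothing more can be done
None
```

All three offcuts are in the plain tray, swept one at a time across the board's +y edge with the closed fingers, and the job is handed in. I swept the short one first, then the long one. The middle one lay near the end of the tray, so I nudged it about 15 mm inward before sweeping it over.

- **Offcuts:** the last wrist and top pictures show all three inside the tray. The short one is standing on its end near the tray wall on the board side. The last detection run did not find the long one, but both pictures show it, and an earlier run placed it in the tray.
- **Other things:** the pot stayed where it was, at about (95, -13) mm in board coordinates before and after. The divided tray looks untouched. I did not re-check the tape roll, screwdriver or bottle in the last pictures, but the arm never went low near them.
- **Limits:** the job took about 20 s of the 61 s allowed. Wrist force readings taken at the end of each move stayed below 2 N. The arm ended raised at 180 mm, almost at rest and touching nothing.

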